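# Unmould the fish biscuit and pack it in the tiffin

### The arm

A 6-joint arm with a two-finger parallel gripper is mounted at the origin on the work surface. World frame = base frame: x ahead of the robot, y to its left, z up, the work surface at z = 0. Lengths are in m, angles in rad, forces in N, time in s.
With the tool pointing down it reaches from about 0.325 to 0.775 m from the base axis. Payload 5.5 kg.
Tool frame: the origin (TCP) lies at the very end of the fingers, on their centre line; the grasp point (between the pads) lies 19 mm behind it; z points along the fingers, y is the direction in which the jaws open and shut (so a half turn about z gives the same grasp; the last joint's range is limited). The gripper opens to 88 mm and grips with 3 to 60 N. Pads are 20 mm wide; open, the fingers measure 115 mm over their backs; the gripper's body (75 mm by 178 mm) begins 61 mm behind the grasp point.
Start: joints at [-1.324, 0.091, 1.231, -0, 1.82, -0.057], TCP at [0.179, -0.573, 0.223] pointing down, gripper open.
Joint ranges: [-2.87, 2.87], [-0.86, 2.18], [0.17, 2.46], [-1.51, 4.65], [0.06, 2.69], [-2.65, 2.65]. Speed limits (rad/s): [2.57, 2.57, 3.01, 3.14, 3.14, 3.14].

### API

Orientations are given as [roll, pitch, yaw] about the fixed x, y, z axes, in that order (R = Rz(yaw) Ry(pitch) Rx(roll)).
In Python, from bench import env gives the robot as it stands. The module is installed in compiled form; this text tells all that it offers. Calls block until the motion is done:
- env.goto(position, orientation): joint-space move of the TCP to a pose.
- env.line_to(position, vel=0.15, attitude=None): straight line of the TCP; attitude=None keeps the orientation; vel is the mean speed in m/s.
- env.goto_joints(angles): joint-space move.
- env.grip(opening, grip_force=None): finger opening in m; grip_force is the grip in N (None keeps the last); returns when the fingers have stopped.
- env.hold(seconds).
- env.inverse_kinematics(position, orientation): joint angles nearest the present ones, or None.
- env.get_obs(): the state.
- env.grab_frame(name): name is "side" or "top"; returns a dict with "img" (480x640x3 uint8, red, green, blue), "vertical_fov" (degrees; the focal length in pixels is half the picture's height over the tangent of half this angle, whatever the lens; pixels are square), "cx", "cy" (the principal point, pixels), "k1" (the pictures are not rectified: a ray, as slopes to the right and down, at radius r is drawn at 1 + k1 r^2 times it, then the intrinsics apply), "R" (3x3) and "t" (3): a world point X has camera coordinates R X + t. Camera axes: x right, y down, z forward; pixel columns grow to the right and rows downward; lengths in m; the calibration is good to about 2 mm. A picture is of the moment at which its call begins. There is no depth.
A pose or a line that the arm cannot do raises env.IKError and nothing moves.
- env.hand_in(): hands the job in, once; it reports no verdict.
The state is a dict: "t": time; "qpos": joint angles; "joint_velocities": joint speeds; "joint_torque": joint torques, N m; "tcp_pos": TCP position; "ee_rot": TCP orientation; "contact_force": force on the tool from outside, world axes, zero at the start; "moment": the same for the moment, N m; "width": finger opening in m.
Only numpy, scipy, OpenCV 4.12 (cv2) and the standard library are available. Lean on these libraries where they do the work, as an engineer would, in place of code of your own. Each camera call takes 0.05 s, during which the arm holds its last target. There are 200 camera calls.

### The job

Lift the hard-baked fish biscuit out of its aluminium baking mould and lay it flat, pattern up, in the tiffin tier that is still empty, setting it down rather than dropping it. Then put the tiffin lid properly on that tier so it sits flat on the rim. Leave the other tier with its biscuit, and the other things on the counter, as they are.

Things in the scene. Friction and masses are not known exactly. Their poses are not given: they have to be found in the camera images.
- mould: Cast aluminium baking mould, block 170 (x) x 130 (y) x 26 mm high, fixed. Origin at the centre of its underside, z up. Fish-shaped cavity along x, nose to +x, 18 mm deep (floor 8 mm above the counter), 2 mm clearance round the biscuit. A finger channel 46 mm wide (|x| < 23 mm), as deep as the cavity, runs right across along y and frees both flanks of the biscuit's middle.
- biscuit: Hard-baked rigid brown fish biscuit, about 106 mm long, 46 mm wide, 26 mm thick, about 90 g, in the mould (stands 8 mm proud). Origin at the underside, at the centre of its straight middle; x to the nose (nose at +48 mm, tail end at -58 mm), y across, z up out of the patterned face. The middle (|x| < 25 mm) has flat flanks 46 mm apart; tail: 22 mm wide neck, then 46 mm wide fin.
- packed: An identical fish biscuit, about 106 mm long, 46 mm wide, 26 mm thick, that already lies in one of the two tiers; it shows which tier is taken. Same origin and axes as the other biscuit. Leave it alone.
- tier_a: One of two identical loose round aluminium tiffin tiers (open bowls): 160 mm outer diameter, 154 mm inside, 60 mm high, straight 3 mm wall, inner floor 4 mm above the counter, about 300 g. Origin at the centre of its underside, z up.
- tier_b: The other tiffin tier, identical to tier_a. One of the two holds the packed biscuit, the other is empty.
- lid: Round aluminium lid, right way up on the counter, about 150 g. Origin at the centre of its underside, z up. From below: plug disc 140 mm diameter, 0 to 8 mm, goes inside the tier wall; flange 166 mm diameter, 8 to 11 mm, rests on the rim; steel knob 30 mm diameter, 11 to 40 mm, in the middle. On a tier its origin is 52 mm above the tier's origin.
- fork: Bamboo fork, 175 mm long, 6 mm thick, lying on the counter beside the lid: bystander. Origin under its middle, x to the tines.
- shaker: Glass salt shaker with steel twist top, 42 mm diameter, 74 mm high: bystander. Origin at the centre of its underside.
- mug: White ceramic mug, 76 mm diameter, 82 mm high: bystander. Origin at the centre of its underside.
Things that resemble listed ones, but are neither listed nor needed, are in the scene too. Leave any turquoise look-alike of the biscuit alone.

How it is judged:
By the outcome, as a careful person would: the job done as asked, in the order asked, and still so for the second after the job is handed in, with the robot touching nothing.
It also fails if it takes over 61 s, if anything falls off the work surface, if the arm or the gripper's body presses on something with over 40 N, if the wrist force passes 120 N, or if a joint passes its speed limit or range.

## Working session

There is one attempt and no reset: what is moved stays moved. The work goes in short steps, each a Python script; the robot and the scene stay as the last script left them, time stands still between calls to the robot, and variables do not carry over. Pictures are saved under pics/ and viewed, about 8 in all and at most 12, crops included, and the job is handed in when it is done.

```bash
mkdir -p pics; python3 - <<'E'
from bench import env
import cv2,pickle
for n in("top","side"):
    f=env.grab_frame(n); pickle.dump(f,open(n+".pkl","wb")); cv2.imwrite(f"pics/{n}0.png",f["img"][:,:,::-1])
    print(n,f["vertical_fov"],f["cx"],f["cy"],f["k1"],f["R"],f["t"])
o=env.get_obs();print(o)
E
```

```text
top 48.47890060531079 330.9586737676075 231.55344009182713 -0.042696955385091856 [[ 0.01609702 -0.99970814  0.01801467]
 [-0.99201078 -0.01822251 -0.12483013]
 [ 0.12512197 -0.01586135 -0.99201457]] [-0.01041268  0.58100187  1.09349164]
side 54.624891680331764 319.0895389428043 238.63732867080736 -0.11555562730126516 [[ 9.99782283e-01  1.17482459e-02  1.72443002e-02]
 [ 2.08496360e-02 -5.95129484e-01 -8.03359316e-01]
 [ 8.24528729e-04  8.03543948e-01 -5.95244860e-01]] [-0.58274396  0.03580325  0.90265569]
{'t': 0.1, 'qpos': array([-1.32370672e+00,  9.17727407e-02,  1.23173642e+00, -2.65630689e-05,
        1.81979675e+00, -5.67127086e-02]), 'joint_velocities': array([-0.00081944, -0.00115458, -0.00333978, -0.00010047,  0.00069053,
       -0.00037619]), 'joint_torque': array([ 3.51308110e-03, -4.47855806e+01, -4.07571316e+01,  7.01081310e-02,
        2.84413534e-02, -1.17514815e-04]), 'tcp_pos': array([ 0.17940935, -0.57227766,  0.22164283]), 'ee_rot': array([-3.13988069e+00, -7.13977595e-05,  3.03795732e-01]), 'contact_force': array([-0.30471231, -0.37854004, -1.14028492]), 'moment': array([ 0.0109673 , -0.03906734,  0.01029202]), 'width': 0.08807395633618077}
```

View pics/top0.png

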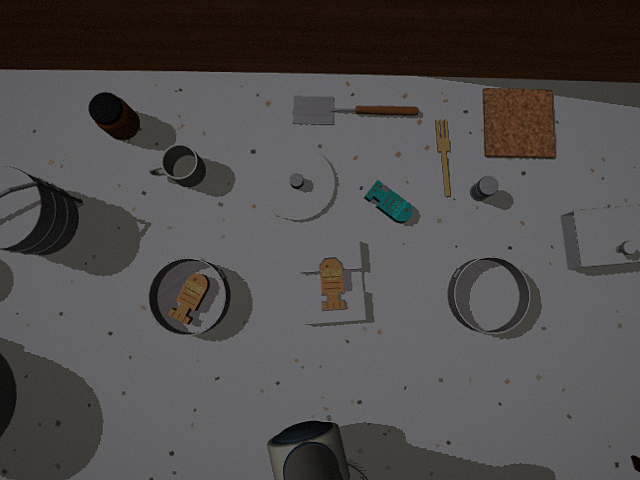

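View pics/side0.png

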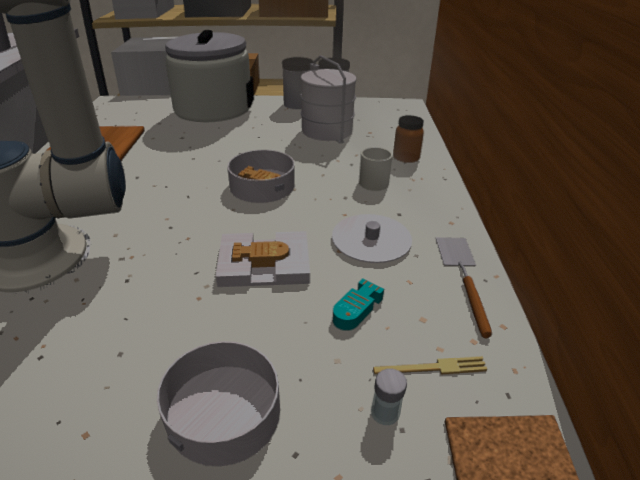

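The biscuit I want is brown and sits in the white block at top (332,285), nose up. It could be confused with the packed biscuit in the left tier at (190,298) and the turquoise look-alike at (389,202). The empty tier is at (490,296). The round lid with a knob is at (300,185), with the stacked tiffin (30,215) and butter dish (610,240) as distractors. Next I make metric ortho crops from both cameras.

```bash
cat > h.py <<'E'
import numpy as np,cv2,pickle
def cam(f):
    fl=240/np.tan(np.radians(f["vertical_fov"]/2))
    return fl
def project(f,X):
    c=np.asarray(X)@np.array(f["R"]).T+f["t"]; s=c[...,:2]/c[...,2:]
    s=s*(1+f["k1"]*(s**2).sum(-1,keepdims=True))
    return s*cam(f)+[f["cx"],f["cy"]]
def ray(f,uv,z):
    K=np.array([[cam(f),0,f["cx"]],[0,cam(f),f["cy"]],[0,0,1.]])
    d=(np.array(uv,float)-[f["cx"],f["cy"]])/cam(f); s=d.copy()
    for _ in range(20): s=d/(1+f["k1"]*(s@s))
    R=np.array(f["R"]); C=-R.T@f["t"]; v=R.T@np.r_[s,1]
    return (C+v*(z-C[2])/v[2])[:2]
def ortho(f,c,z,half=.1,n=266):
    # image up=+x, left=+y
    g=np.linspace(half,-half,n); X,Y=np.meshgrid(c[0]+g,c[1]+g,indexing="ij")
    p=project(f,np.stack([X,Y,np.full_like(X,z)],-1)).astype(np.float32)
    return cv2.remap(f["img"],p[...,0],p[...,1],cv2.INTER_CUBIC)
E
cat > m.py <<'E'
from h import *
F={n:pickle.load(open(n+".pkl","rb")) for n in("top","side")}
t=F["top"]
c={"tier":(ray(t,(490,294),.06),.06),"lid":(ray(t,(302,186),.011),.011),"bis":(ray(t,(332,285),.034),.034)}
cl=cv2.createCLAHE(4,(4,4)); rows=[]
for n,f in F.items():
    r=[]
    for k,(p,z) in c.items():
        o=ortho(f,p,z); 
        g=cl.apply(cv2.cvtColor(o,cv2.COLOR_RGB2GRAY))
        if k!="bis":
            R={"tier":.08,"lid":.083}[k]*265/.2
            # best circle: radial gradient score refined over centre
            b=cv2.GaussianBlur(g,(0,0),1.2).astype(np.float32); gx=cv2.Sobel(b,5,1,0);gy=cv2.Sobel(b,5,0,1)
            a=np.linspace(0,2*np.pi,360)
            best=(-1,)
            for dx in np.arange(-16,16,.5):
                for dy in np.arange(-16,16,.5):
                    u=(132.5+dx+R*np.cos(a)).astype(np.float32)[None];v=(132.5+dy+R*np.sin(a)).astype(np.float32)[None]
                    s=np.abs(cv2.remap(gx,u,v,1)*np.cos(a)+cv2.remap(gy,u,v,1)*np.sin(a)); s=np.minimum(s,150).mean()
                    if s>best[0]: best=(s,dx,dy)
            s,dx,dy=best; print(n,k,s,p+np.array([-dy,-dx])*.2/265)
            cv2.circle(g,(int(132.5+dx),int(132.5+dy)),int(R),255,1)
        else:
            hsv=cv2.cvtColor(o,cv2.COLOR_RGB2HSV); m=((hsv[...,0]<22)&(hsv[...,1]>110)&(hsv[...,2]>60)).astype(np.uint8)
            m=cv2.morphologyEx(m,cv2.MORPH_CLOSE,np.ones((7,7)))
            nn,l,st,ce=cv2.connectedComponentsWithStats(m); i=1+st[1:,4].argmax(); m=(l==i)
            ys,xs=np.nonzero(m); (ctr,wh,an)=cv2.minAreaRect(np.c_[xs,ys].astype(np.float32))
            w=np.array(wh)*.2/265; q=p+np.array([132.5-ctr[1],132.5-ctr[0]])*.2/265
            print(n,k,"rect centre",q,"size",w,"ang",an)
            g=o[...,::-1].copy(); cv2.polylines(g,[cv2.boxPoints((ctr,wh,an)).astype(int)],True,(255,0,255),1)
        if g.ndim==2:g=cv2.cvtColor(g,cv2.COLOR_GRAY2BGR)
        r.append(g)
    rows.append(np.hstack(r))
for k in c: print(k,c[k][0])
cv2.imwrite("pics/ortho.png",np.vstack(rows))
E
python3 m.py
```

```text
top tier 113.81465737739316 [ 0.45192706 -0.334366  ]
top lid 70.77738218899029 [0.68710047 0.06801682]
top bis rect centre [ 0.4721121 -0.0040142] size [0.10564862 0.04632164] ang 85.060791015625
side tier 80.03366743148831 [ 0.45079499 -0.33398864]
side lid 56.99055760222171 [0.68521367 0.0582055 ]
side bis rect centre [ 0.47090333 -0.00504946] size [0.10523045 0.05194508] ang 85.03025817871094
tier [ 0.45419122 -0.33059241]
lid [0.68370424 0.06424323]
bis [ 0.46838996 -0.00444767]
```

View pics/ortho.png

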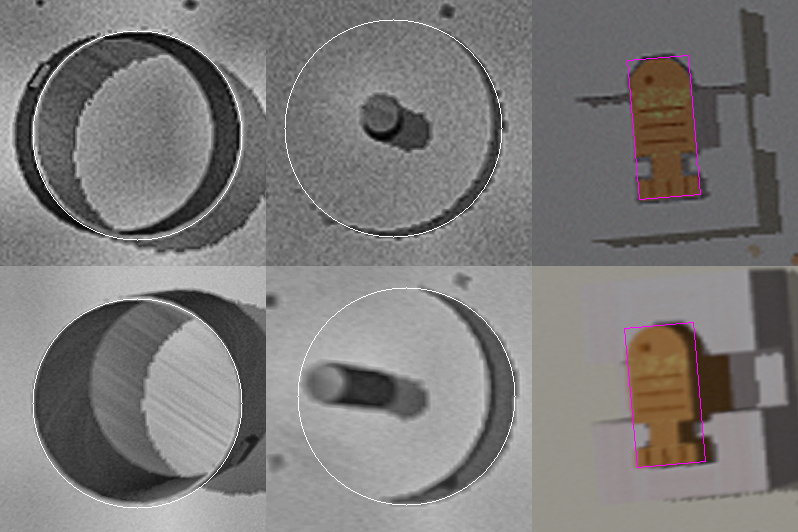

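Both views agree on the tier and the biscuit to about 1 mm. The lid circle latched onto the shadow edge at the right, so I refit it using the knob top (z=40 mm) and a bright-to-dark edge.

```bash
cat > m2.py <<'E'
from h import *
import sys
F={n:pickle.load(open(n+".pkl","rb")) for n in("top","side")}
cl=cv2.createCLAHE(4,(4,4)); rows=[]
a=np.linspace(0,2*np.pi,360,endpoint=False)
for n,f in F.items():
    r=[]
    for p,z,Rm,half in((np.array([.692,.078]),.040,.015,.04),(np.array([.692,.078]),.011,.083,.1)):
        g=cl.apply(cv2.cvtColor(ortho(f,p,z,half),cv2.COLOR_RGB2GRAY)); m=2*half/265; R=Rm/m
        b=cv2.GaussianBlur(g,(0,0),1.5).astype(np.float32); gx=cv2.Sobel(b,5,1,0);gy=cv2.Sobel(b,5,0,1); best=(-1,)
        for dx in np.arange(-.014/m,.014/m,.5):
            for dy in np.arange(-.014/m,.014/m,.5):
                u=(132.5+dx+R*np.cos(a)).astype(np.float32)[None];v=(132.5+dy+R*np.sin(a)).astype(np.float32)[None]
                s=cv2.remap(gx,u,v,1)*np.cos(a)+cv2.remap(gy,u,v,1)*np.sin(a)
                s=np.clip(np.abs(s) if z>.03 else -s,0,150).mean()
                if s>best[0]: best=(s,dx,dy)
        s,dx,dy=best; print(n,z,s,p+np.array([-dy,-dx])*m)
        cv2.circle(g,(int(132.5+dx),int(132.5+dy)),int(R),255,1); r.append(g)
    rows.append(np.hstack(r))
cv2.imwrite("pics/lid.png",np.vstack(rows))
E
python3 m2.py
```

```text
top 0.04 64.24014800660024 [0.69286792 0.07720755]
top 0.011 57.815293330356 [0.69279245 0.07728302]
side 0.04 41.70300837783388 [0.68969811 0.07690566]
side 0.011 56.91340109743588 [0.68977358 0.07916981]
```

View pics/lid.png

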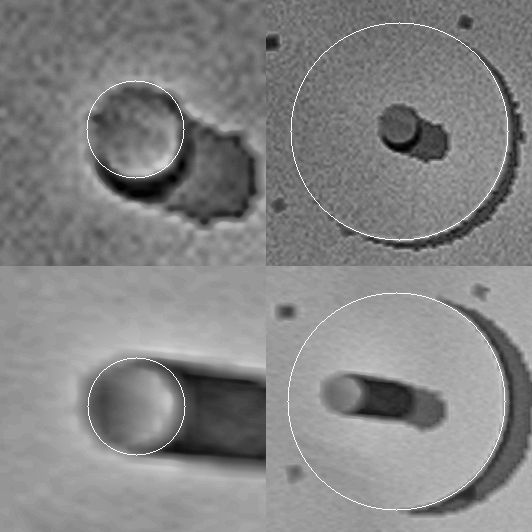

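Lid is about (0.691, 0.0775), with both views within 3 mm. Now picking the biscuit.

```bash
python3 - <<'E'
from bench import env
import numpy as np,cv2
P=np.pi
def s(m):
    o=env.get_obs();print(m,round(o["t"],2),o["tcp_pos"].round(4),o["ee_rot"].round(3),"F",o["contact_force"].round(2),"w",round(o["width"],4),"q6",round(o["qpos"][5],2))
B=[.4765,-.004]; yaw=.086
env.goto(B+[.10],[P,0,yaw]); s("above")
env.line_to(B+[.013],vel=.08); s("down")
env.grip(.03,15); s("grip")
env.line_to(B+[.045],vel=.06); s("lift1")
env.line_to(B+[.14],vel=.12); env.hold(.3); s("lift2")
f=env.grab_frame("side")["img"]; cv2.imwrite("pics/lifted.png",cv2.resize(f[100:340,120:440],None,fx=2,fy=2)[:,:,::-1])
E
```

```text
above 2.42 [ 0.4767 -0.0046  0.1003] [ 3.141 -0.     0.085] F [ 0.14 -0.73  0.18] w 0.0877 q6 1.4
down 3.66 [ 0.477  -0.004   0.0137] [ 3.141e+00 -1.000e-03  8.600e-02] F [ 0.67 -0.9   0.05] w 0.0879 q6 1.41
grip 4.38 [ 0.4765 -0.0039  0.013 ] [-3.141 -0.     0.086] F [ 0.11  0.7  -0.22] w 0.046 q6 1.4
lift1 5.07 [ 0.4765 -0.004   0.045 ] [ 3.142 -0.     0.086] F [-0.33 -0.05 -1.28] w 0.046 q6 1.4
lift2 6.31 [ 0.4763 -0.004   0.1394] [-3.141e+00  1.000e-03  8.600e-02] F [-0.46  0.56 -0.58] w 0.0457 q6 1.41
```

View pics/lifted.png

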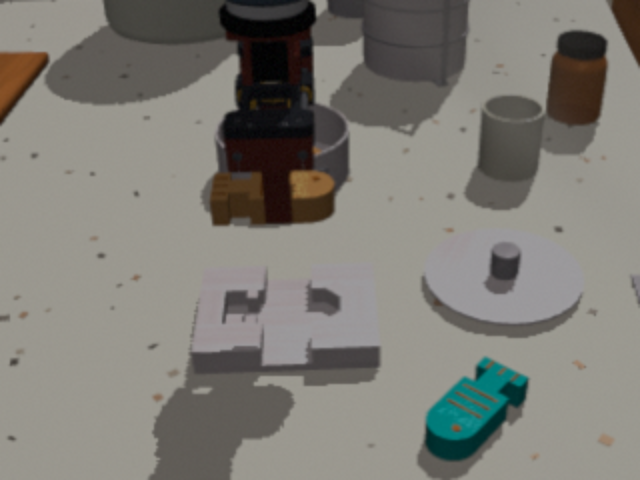

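The biscuit is held level at (270,197) in the crop and the mould is empty at (285,315). Now placing it in the empty tier.

```bash
python3 - <<'E'
from bench import env
import numpy as np,cv2,pickle
P=np.pi
def s(m):
    o=env.get_obs();print(m,round(o["t"],2),o["tcp_pos"].round(4),"F",o["contact_force"].round(2),"w",round(o["width"],4)); return o
y=-.55; T=[.4513+.005*np.cos(y),-.3342+.005*np.sin(y)]
env.goto(T+[.14],[P,0,y]); s("above")
env.line_to(T+[.03],vel=.1); env.line_to(T+[.0115],vel=.04); env.hold(.2); s("near")
f0=np.mean([env.get_obs()["contact_force"][2] for _ in range(3)])
for z in np.arange(.0110,.0079,-.0005):
    env.line_to(T+[z],vel=.02); env.hold(.1); o=s("z%.4f"%z)
    if o["contact_force"][2]-f0>3: break
env.grip(.062); env.hold(.2); s("open")
env.line_to(T+[.14],vel=.12); s("up")
env.goto([.6915,.0775,.12],[P,0,.11]); s("overlid")
for n in("top","side"):
    f=env.grab_frame(n); pickle.dump(f,open(n+".pkl","wb"))
    i=f["img"][:,:,::-1]; i=i[230:350,430:550] if n=="top" else i[330:470,150:290]
    cv2.imwrite(f"pics/pl_{n}.png",cv2.resize(i,(400,400)))
cv2.imwrite("pics/pl.png",np.hstack([cv2.imread(f"pics/pl_{n}.png") for n in("top","side")]))
E
```

```text
above 7.62 [ 0.456  -0.3358  0.1401] F [ 0.18  0.14 -0.85] w 0.0459
near 9.68 [ 0.4557 -0.337   0.0118] F [-0.1   1.11 -0.31] w 0.0458
z0.0110 10.03 [ 0.4556 -0.3368  0.011 ] F [ 0.58  0.15 -1.79] w 0.0457
z0.0105 10.38 [ 0.4556 -0.3368  0.0105] F [ 0.45 -0.65 -1.23] w 0.0459
z0.0100 10.72 [ 0.4556 -0.3368  0.01  ] F [-0.44  0.35 -0.85] w 0.046
z0.0095 11.07 [ 0.4556 -0.3368  0.0095] F [-0.17 -0.09 -0.96] w 0.0457
z0.0090 11.43 [ 0.4556 -0.3369  0.0091] F [ 0.21  0.3  -1.35] w 0.0456
z0.0085 11.78 [ 0.4556 -0.3369  0.009 ] F [-2.41  1.41  5.14] w 0.0459
open 12.46 [ 0.4556 -0.3368  0.0085] F [-0.04  0.34 -0.43] w 0.0619
up 13.7 [ 0.4552 -0.3365  0.1388] F [ 0.31 -0.09  0.58] w 0.0617
overlid 15.44 [0.6916 0.076  0.1203] F [ 0.13 -0.    0.08] w 0.0619
```

View pics/pl.png

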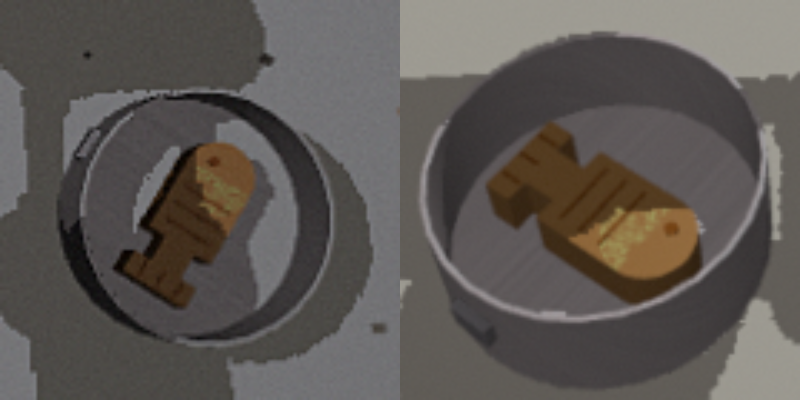

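Biscuit lies flat, pattern up, with the floor felt at TCP z≈9 mm as expected. Re-check the tier position, then fetch the lid.

```bash
python3 m.py 2>&1 | grep "tier "; python3 - <<'E'
from bench import env
import numpy as np,cv2
P=np.pi
def s(m):
    o=env.get_obs();print(m,round(o["t"],2),o["tcp_pos"].round(4),"F",o["contact_force"].round(2),"M",o["moment"].round(2),"w",round(o["width"],4)); return o
L=[.6915,.0775]
env.line_to(L+[.05],vel=.1); env.line_to(L+[.016],vel=.05); s("down")
env.grip(.02,45); s("grip")
env.line_to(L+[.05],vel=.06); env.line_to(L+[.15],vel=.12); env.hold(.3); s("lift")
env.goto([.4513,-.3342,.17],[P,0,-.6]); env.hold(.3); s("overtier")
a,b=[cv2.cvtColor(env.grab_frame(n)["img"],cv2.COLOR_RGB2BGR) for n in("top","side")]
cv2.imwrite("pics/over.png",np.hstack([cv2.resize(a[180:380,390:590],(400,400)),cv2.resize(b[180:480,80:380],(400,400))]))
E
```

```text
top tier 119.56792633134937 [ 0.4534365  -0.33512071]
side tier 95.04852230694858 [ 0.45230442 -0.33323392]
down 17.23 [0.6917 0.0775 0.0163] F [0.1  0.06 0.38] M [ 0.02 -0.02 -0.03] w 0.0619
grip 17.84 [0.6916 0.0775 0.0162] F [ 0.1  -0.11  0.12] M [0.05 0.01 0.05] w 0.0295
lift 19.84 [0.6913 0.0775 0.1493] F [ 0.54  0.79 -2.47] M [-0.04 -0.03  0.03] w 0.0293
overtier 21.88 [ 0.4517 -0.3338  0.1699] F [-0.01  0.11 -1.75] M [ 0.02  0.03 -0.02] w 0.0288
```

View pics/over.png

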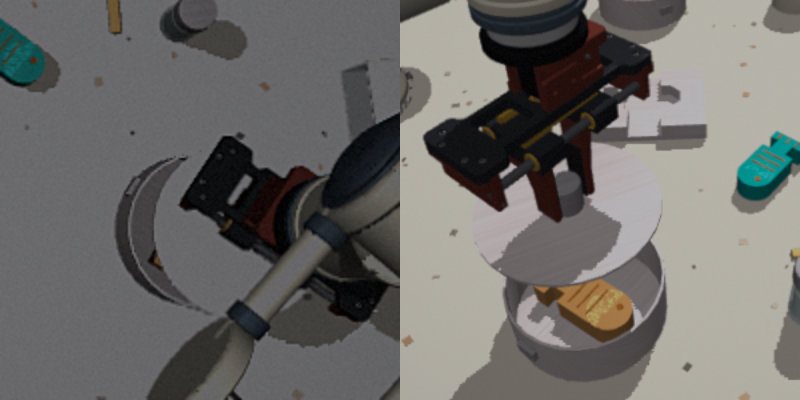

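The lid is held level over the tier and the biscuit still lies below. Lowering with force checks.

```bash
python3 - <<'E'
from bench import env
import numpy as np,cv2,pickle
def s(m):
    o=env.get_obs();print(m,round(o["t"],2),o["tcp_pos"].round(4),"F",o["contact_force"].round(2),"M",o["moment"].round(2),"w",round(o["width"],4)); return o
T=[.4521,-.3342]
env.line_to(T+[.085],vel=.1); env.hold(.2); f0=s("a")["contact_force"][2]
ok=True
for z in np.arange(.082,.0659,-.001):
    env.line_to(T+[z],vel=.03); env.hold(.08); o=env.get_obs()
    if o["contact_force"][2]-f0>3.5: break
s("contact z%.4f"%z)
if z<.0705:
    env.grip(.05); env.hold(.2); s("open")
    env.line_to(T+[.17],vel=.12)
    env.goto([.45,.05,.30],[np.pi,0,0]); s("away")
    for n in("top","side"):
        f=env.grab_frame(n); pickle.dump(f,open(n+".pkl","wb")); cv2.imwrite(f"pics/fin_{n}.png",f["img"][:,:,::-1])
    a,b=[cv2.imread(f"pics/fin_{n}.png") for n in("top","side")]
    cv2.imwrite("pics/fin.png",np.hstack([cv2.resize(a[230:350,430:550],(400,400)),cv2.resize(b[310:470,140:300],(400,400))]))
E
```

```text
a 23.18 [ 0.4525 -0.3345  0.0859] F [-0.25 -0.5  -2.12] M [ 0.09 -0.03  0.03] w 0.0293
contact z0.0670 28.52 [ 0.4522 -0.3343  0.0681] F [-3.28  2.07  5.66] M [0.39 0.35 0.03] w 0.0293
open 29.26 [ 0.4521 -0.3342  0.067 ] F [-0.26  0.32 -0.44] M [0.07 0.02 0.02] w 0.0498
away 31.77 [0.4501 0.0493 0.2993] F [-0.27  0.13 -0.33] M [ 0.03  0.   -0.04] w 0.0498
```

View pics/fin.png

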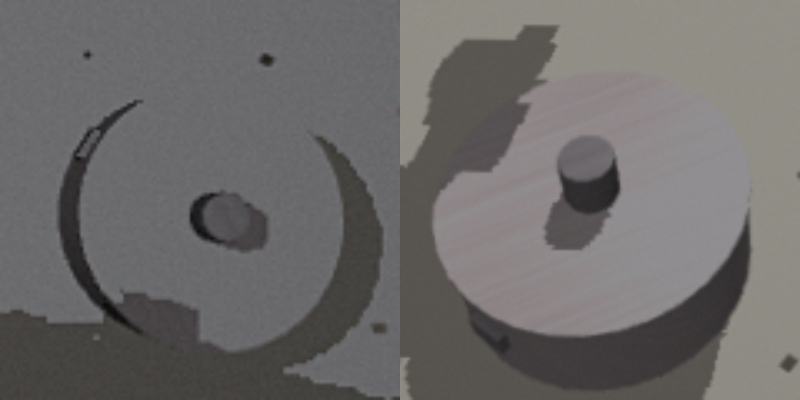

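Contact came at TCP z = 68 mm, exactly the seated height (16+52), and the lid looks flat. One numeric check of flange and knob, plus one full view of the surroundings.

```bash
sed -e 's/\[.692,.078\]/[.452,-.334]/g; s/\.040,\.015/.092,.015/; s/\.011,\.083/.063,.083/' m2.py | sed 's#pics/lid.png#pics/lid2.png#' > m3.py; python3 m3.py
```

```text
top 0.092 76.82155411380667 [ 0.45226415 -0.32739623]
top 0.063 96.04441697573715 [ 0.45316981 -0.33622642]
side 0.092 60.810640548861514 [ 0.45196226 -0.33373585]
side 0.063 77.56116677285094 [ 0.45203774 -0.33358491]
```

View pics/fin_side.png

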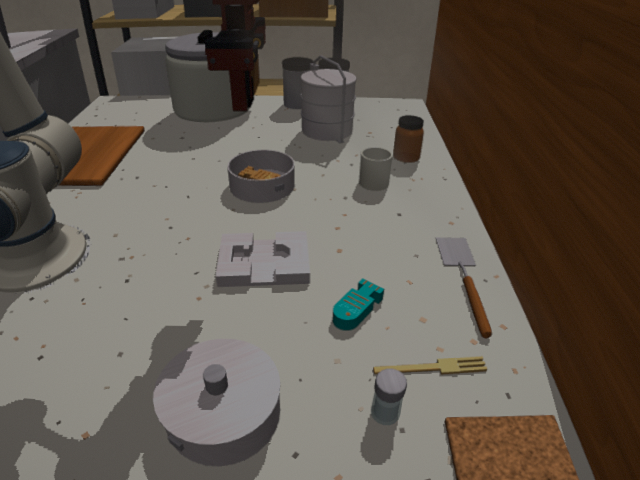

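The top knob fit (y=-0.327) disagrees with the other three fits. I suspect it caught the knob's dark flank, so I check with the knob-top pixel I read (498.4, 295.1), and hand in if it agrees.

```bash
python3 - <<'E'
from h import *
from bench import env
f=pickle.load(open("top.pkl","rb")); p=ray(f,(498.4,295.1),.092); print(p)
if np.hypot(*(p-[.452,-.335]))<.004: env.hand_in(); print("handed in",env.get_obs()["t"])
E
```

```text
[ 0.45179866 -0.33747817]
the job is handed in; nothing more can be done
the job is handed in; nothing more can be done
```

The biscuit is in the tier that was empty, lying flat with its pattern up, and the lid is seated on that tier's rim. I handed the job in at about 32 s of the 61 s allowed. No verdict is reported.

- **Biscuit:** I gripped it by its flanks through the finger channel. I set it down slowly, and it touched the tier floor at the expected height (tool tip 9 mm above the counter). The pictures taken afterwards show it flat and pattern up.
- **Lid:** It met the rim with the tool tip at 68 mm, which is the predicted seated height. In the pictures it looks flat. Lid and tier centres agree to about 2 mm.
- **Other things:** The final side picture shows the other tier with its biscuit, the mug, shaker, fork and turquoise look-alike where they were.
- **A check that disagreed:** The automatic knob fit in the last top picture was about 7 mm off in y (-0.327 instead of about -0.334). I think it caught the knob's shaded side. A hand-read of the knob top gave (0.452, -0.337), within about 3 mm of the other fits, so I accepted it.

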